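Set one lamp's dimmer, then throw the master switch

TASK

On the lighting rack beside the paper set, turn the orange dimmer knob until its blade lies right over the yellow strip beneath it, pointing the same way, without brushing against the other three knobs. Only once it is set, throw the red-handled lever of the master switch fully over from off to on (away from the robot). Leave the props where they stand, and the dimmer on its strip.

Things in the scene. Friction and masses are not known exactly. Their poses are not given: they have to be found in the camera images.
- knob_orange (a joint): the orange dimmer's knob, rad: 0 = blade straight across the rack (along the rack's +x, away from the robot); positive = turned anticlockwise seen from above. Stops at -0.9 and 0.9; it stays where it is left (about 0.12 N m of friction, some 2 N at 60 mm from the pivot)
- orange_pivot (a point): orange knob (an 80 mm long, 12 mm wide lever blade standing 30 mm tall (its underside 13 mm and its top 43 mm above the rack's grey top plate), on a round hub of 38 mm diameter): the point on its turning axis (vertical) half-way up the blade. x axis along the blade towards its tip. The grey plate's top lies 28 mm below this point, the blade's top 15 mm above
- orange_tip (a point): the tip of the orange blade, on its centre line, half-way up, 80 mm from the pivot; same axes as orange_pivot
- tag: the yellow level tag, a flat strip 12 mm wide and 3 mm thick on the grey plate beside the orange knob, running straight out from its hub, from 26 to 110 mm from its pivot; the blade sweeps 10 mm clear above it and lies over it when set. This body's origin lies on the orange knob's turning axis at the plate's top, and its x axis points along the tag: the blade is to point the same way. The tag is always anticlockwise (seen from above) of where the blade starts
- tag_mark (a point): a point on the yellow tag's centre line near its outer end, on its top face, 97 mm from the orange pivot
- rack: the dimmer rack, a fixed dark steel box 190 mm (x) by 455 mm (y) by 46 mm tall, origin on its underside under the row of pivots (it reaches 70 mm to -x and 120 mm to +x); on it four grey plates side by side, tops 50 mm above the table, carry four knobs at a pitch of 110 mm along y (at -165, -55, 55, 165 mm). Which colour is at which place varies
- knob_green: the green dimmer knob, shaped like the orange one, a neighbour to leave alone: origin on its axis at its base, 3 mm above the plate's top; x axis along its blade towards the tip, z up
- green_tip (a point): the tip of the green blade, half-way up, 80 mm from its axis
- knob_white: the white dimmer knob, shaped like the orange one, a neighbour to leave alone: origin on its axis at its base, 3 mm above the plate's top; x axis along its blade towards the tip, z up
- white_tip (a point): the tip of the white blade, half-way up, 80 mm from its axis
- knob_black: the black dimmer knob, shaped like the orange one, a neighbour to leave alone: origin on its axis at its base, 3 mm above the plate's top; x axis along its blade towards the tip, z up
- black_tip (a point): the tip of the black blade, half-way up, 80 mm from its axis
- switchbox: the master switch, a fixed dark box 130 (x) by 80 (y) by 50 mm tall with a yellow top, origin under its centre; the throw lever swings in its x-z plane, about an axis along its y 62 mm above the table over the centre. It stands left or right of the rack
- master (a joint): the master switch's lever, rad: 0 = off, leaning to the box's -x by 0.5 rad from upright; 1.0 = fully on, leaning to its +x by 0.5 rad. It stays where it is left (friction 0.12 N m, under 2 N at the handle)
- master_grip (a point): the centre of the red T handle at the lever's end, a bar 18 mm thick and 56 mm long across the swing, 90 mm from the lever's axis on a 12 mm round rod
- leaf_prop: an ochre and green cut-out leaf, 165 mm tall, standing on a dark foot 90 x 110 x 12 mm; loose, origin under the foot. It stands on the side of the rack where the switch is not
- microscope: a pale wooden microscope model, foot 110 x 100 mm, 157 mm tall; loose, origin under the foot, beyond the rack
- mirror: a round mirror 90 mm across on a wooden foot 90 x 110 mm, 145 mm tall; loose, origin under the foot, beyond the rack
Mind the look-alikes: they are no part of the job. What is shaped like the switchbox but pink is not meant.

How it is judged:
By the outcome, as a careful person would: the job done as asked, in the order asked, and still so for the second after the job is handed in, with the robot touching nothing.
It also fails if it takes over 48 s, if anything falls off the work surface, if the arm or the gripper's body presses on something with over 40 N, if the wrist force passes 120 N, or if a joint passes its speed limit or range.

ROBOT

A 6-joint arm with a two-finger parallel gripper is mounted at the origin on the work surface. World frame = base frame: x ahead of the robot, y to its left, z up, the work surface at z = 0. Lengths are in m, angles in degrees, forces in N, time in s.
With the tool pointing down it reaches from about 0.4 to 0.825 m from the base axis. Payload 7 kg.
Tool frame: the origin (TCP) lies at the centre of the arm's flange, where the gripper is bolted on; the fingertips stand 178 mm ahead of it and the grasp point (between the pads) lies ahead of it (ctrl.grip_depth is the z of the grasp point in the tool frame, in m); z points along the fingers, x is the direction in which the jaws open and shut, and the axes are right-handed (so a half turn about z gives the same grasp; the last joint's range is limited). The gripper opens to 88 mm and grips with 3 to 60 N. Pads are 19 mm wide; open, the fingers measure 130 mm over their backs; the gripper's body (78 mm by 193 mm) begins 47 mm behind the grasp point.
Start: joints at [93.111, 20.546, 0.682, 0, -70.136, -16.507], TCP at [0.156, 0.657, 0.405] pointing down, gripper open.
Joint ranges: [-176.03, 176.03], [-82.01, 121.73], [-58.28, 71.71], [-173.87, 95.51], [-174.79, -0.11], [-173.66, 173.66]. Speed limits (degrees/s): [136.94, 136.94, 172.46, 180, 180, 180].

INTERFACE

Orientations are given as [roll, pitch, yaw] about the fixed x, y, z axes, in that order (R = Rz(yaw) Ry(pitch) Rx(roll)).
In Python, from plant import ctrl gives the robot as it stands.
- The arm moves only by the tool carry_out, never from a script. Its arguments are lists of equal length, an entry for each row: "linear": the shift along the tool's x, y, z in cm, a list of three; "twist": the turn about the tool's z in degrees. In form: {"linear": [[tx, ty, tz], ...], "twist": [twist, ...]}. A call has 1 to 12 rows; each row is the pose to reach, as a shift and turn from the pose measured when the call began, along the tool's axes at that moment; what a row does not reach only later rows make up. A row lasts 1/12 s, in which the tool goes at most 41.7 mm and 7.16 degrees, less where a joint would pass 70% of its speed; a pose out of reach is approached as far as the arm can. A call with a gripper value outside its range is refused whole. "fingers" is the gripper's target within -1 to 1 (fully open at 1, half-way at 0, shut at -1), set as the call begins (left out, the last holds). The fingers move at their own pace and stop on an object; the grip force is fixed at half the most. Time passes only in rows, so rows that repeat a pose let the fingers close. It gives the time, the measured TCP pose, the force and the opening at its end, in the units of the state.
- ctrl.get_obs(): the state, without advancing time (a new reading comes with each control period).
- ctrl.snapshot(name): name is "side" or "top" or "wrist"; returns the picture (384x512x3 uint8, blue, green, red); there is no depth.
- ctrl.camera_params(name): a dict with "fovy" (degrees; the focal length in pixels is half the picture's height over the tangent of half this angle, whatever the lens; pixels are square), "cx", "cy" (the principal point, pixels), "eye" and "rotation" of the camera in the world; the wrist camera has in their place "T_tool_cam" (4x4, takes a point from camera to tool coordinates, whose origin is the TCP and whose axes are the tool frame's). Camera axes: x right, y down, z forward; pixel columns grow to the right and rows downward; lengths in m; the calibration is good to about 2 mm. A picture is of the moment at which its call begins: read the wrist's pose just before it. camera_params takes no time and is no camera call.
- ctrl.close_job(): hands the job in, once; it reports no verdict.
The state is a dict: "clock": time; "joint_pos": joint angles; "qvel": joint speeds; "tau": joint torques, N m; "tool_pos": TCP position; "orientation": TCP orientation; "force": force on the tool from outside, world axes, zero at the start; "moment": the same for the moment, N m; "opening": finger opening in m.
Only numpy, scipy, OpenCV 4.12 (cv2) and the standard library are available. Lean on these libraries where they do the work, as an engineer would, in place of code of your own. Each camera call takes 0.05 s, during which the arm holds its last target.

## Working session

There is one attempt and no reset: what is moved stays moved. The work goes in short steps, Python scripts to look and compute and a tool call to move; the robot and the scene stay as the last step left them, time stands still between calls to the robot, and variables do not carry over. Pictures are saved under pics/ and viewed, and the job is handed in when it is done.

Besides the shell and the picture viewer there is one more tool, called after "Call:" by a JSON object that holds its "api" and its "payload", one argument or row to a line. carry_out: Moves the arm, as the interface text tells. Its arguments: {"type":"object","properties":{"linear":{"type":"array","items":{"type":"array","items":{"type":"number"}}},"twist":{"type":"array","items":{"type":"number"}},"fingers":{"type":"number"}},"required":["linear","twist"]}

```bash
ls; mkdir -p pics
python3 - <<'E'
from plant import ctrl
import cv2
print(ctrl.get_obs(), ctrl.grip_depth)
for n in ["side","top","wrist"]:
    cv2.imwrite(f"pics/{n}0.png",ctrl.snapshot(n)); print(n,ctrl.camera_params(n))
E
```

```text
pics
{'clock': 0.0, 'joint_pos': array([ 9.31100435e+01,  2.05888626e+01,  6.33022350e-01, -2.07681293e-02,
       -7.01359394e+01, -1.65062937e+01]), 'qvel': array([ 0.05877042,  0.0241161 ,  0.04386693,  0.01580327,  0.00425346,
       -0.09460481]), 'tau': array([ 1.48743202e-03, -5.82717061e+01,  2.93052274e+01,  6.99721947e+00,
        6.83462567e-03, -1.49993011e-04]), 'tool_pos': array([0.15634839, 0.65642735, 0.40374374]), 'orientation': array([-1.79992640e+02, -9.35448413e-02, -1.03403329e+02]), 'force': array([-0.1749061 , -0.17895113,  0.53210247]), 'moment': array([0.02091649, 0.02386111, 0.0673021 ]), 'opening': 0.08774342565917229} 0.1593
side {'fovy': 44.33333458152046, 'cx': 250.21839264267211, 'cy': 197.30346502632906, 'eye': array([0.33886064, 0.96049227, 0.65861149]), 'rotation': array([-118.37844387,    0.94576179, -164.79959249])}
top {'fovy': 49.03988212965891, 'cx': 254.80616218423975, 'cy': 188.2187486140693, 'eye': array([0.37585234, 0.00540048, 1.1450135 ]), 'rotation': array([-167.87957885,    0.18051087,  -89.39083821])}
wrist {'fovy': 64.54089004967582, 'cx': 253.40410280797718, 'cy': 194.39478787927706, 'T_tool_cam': array([[ 9.99999612e-01,  8.69427589e-04, -1.38860987e-04,
        -1.35353559e-03],
       [-7.88718521e-04,  9.54697274e-01,  2.97577708e-01,
        -8.07317184e-02],
       [ 3.91292475e-04, -2.97577483e-01,  9.54697590e-01,
         2.00690574e-02],
       [ 0.00000000e+00,  0.00000000e+00,  0.00000000e+00,
         1.00000000e+00]])}
```

View pics/side0.png

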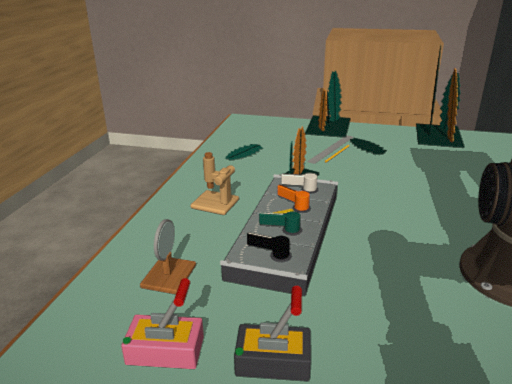

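View pics/top0.png

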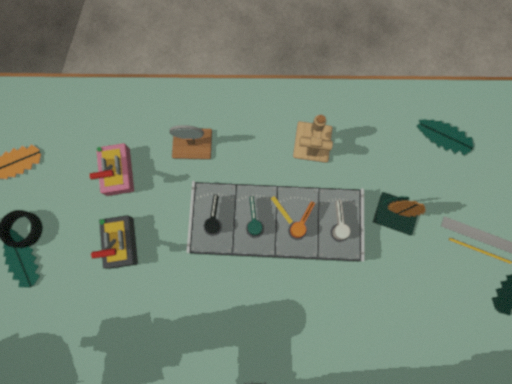

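View pics/wrist0.png

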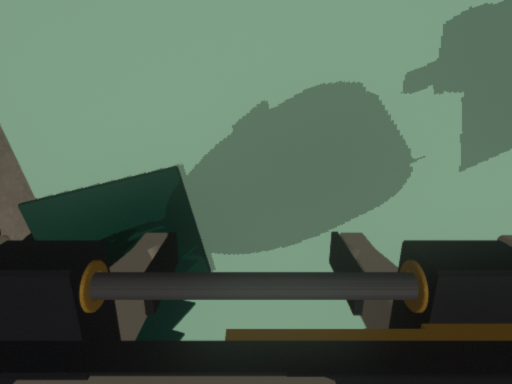

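The top view shows the rack with knobs from left to right: black (212,225), green (255,228), orange (299,229) and white (342,231). The yellow tag points up-left from orange. There are two switches: the dark one at (117,243) and a pink look-alike at (115,168). The dark box fits, because pink is excluded. I'll confirm with an enlarged crop and measure.

```bash
cat > h.py <<'E'
import numpy as np, cv2
from scipy.spatial.transform import Rotation as R
from plant import ctrl
def cam(name,obs=None):
    p=ctrl.camera_params(name); f=192/np.tan(np.radians(p['fovy']/2))
    if 'eye' in p: return f,p['cx'],p['cy'],np.array(p['eye']),R.from_euler('xyz',p['rotation'],degrees=True).as_matrix()
    o=obs; Rt=R.from_euler('xyz',o['orientation'],degrees=True).as_matrix(); T=p['T_tool_cam']
    return f,p['cx'],p['cy'],Rt@T[:3,3]+o['tool_pos'],Rt@T[:3,:3]
def ray(c,uv):
    f,cx,cy,e,Rm=c; d=Rm@np.array([(uv[0]-cx)/f,(uv[1]-cy)/f,1]); return e,d/np.linalg.norm(d)
def onz(c,uv,z):
    e,d=ray(c,uv); return e+d*(z-e[2])/d[2]
def tri(c1,u1,c2,u2):
    A=[];b=[]
    M=np.zeros((3,3));v=np.zeros(3);rs=[ray(c1,u1),ray(c2,u2)]
    for e,d in rs:
        P=np.eye(3)-np.outer(d,d);M+=P;v+=P@e
    x=np.linalg.solve(M,v); return x,[np.linalg.norm((np.eye(3)-np.outer(d,d))@(x-e)) for e,d in rs]
def proj(c,p):
    f,cx,cy,e,Rm=c; q=Rm.T@(np.asarray(p)-e); return np.array([cx+f*q[0]/q[2],cy+f*q[1]/q[2]])
E
python3 - <<'E'
from h import *
t=cv2.imread('pics/top0.png');s=cv2.imread('pics/side0.png')
a=cv2.resize(t[170:270,180:370],None,fx=4,fy=4,interpolation=cv2.INTER_CUBIC)
b=cv2.resize(t[130:280,80:150],None,fx=4,fy=4,interpolation=cv2.INTER_CUBIC)
cv2.imwrite('pics/ca.png',a);cv2.imwrite('pics/cb.png',b)
cv2.imwrite('pics/cs.png',cv2.resize(s[160:380,110:350],None,fx=2.7,fy=2.7,interpolation=cv2.INTER_CUBIC))
c=cam('top')
for u in [(195,183),(363,188),(190,255),(363,260)]: print(u,onz(c,u,.046))
E
```

```text
(195, 183) [0.62452466 0.17173163 0.046     ]
(363, 188) [ 0.61529256 -0.27733784  0.046     ]
(190, 255) [0.43368163 0.17693359 0.046     ]
(363, 260) [ 0.425617   -0.26913039  0.046     ]
```

View pics/ca.png

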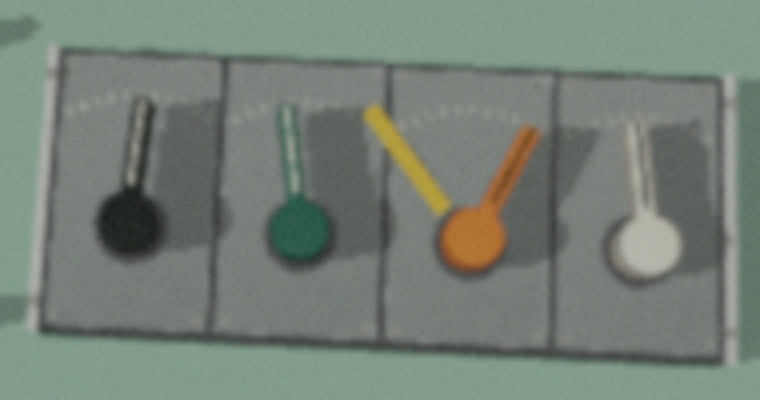

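View pics/cb.png

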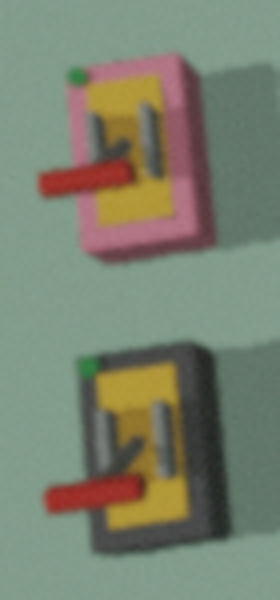

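View pics/cs.png

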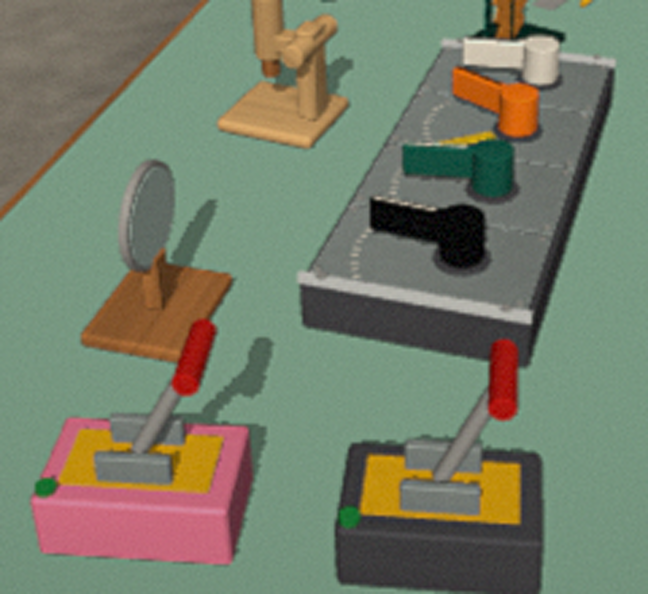

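The crops confirm the targets. The dark switch at (117,243) has its red handle leaning toward the robot and its green "on" dot on the far side. The orange blade points up-right and the yellow tag up-left. Next I'll measure them.

```bash
cat > m.py <<'E'
from h import *
def masks(im):
    hsv=cv2.cvtColor(im,cv2.COLOR_BGR2HSV)
    o=cv2.inRange(hsv,(5,150,90),(15,255,255)); y=cv2.inRange(hsv,(20,120,110),(32,255,255)); r=cv2.inRange(hsv,(0,160,80),(4,255,255))|cv2.inRange(hsv,(174,160,80),(180,255,255))
    return o,y,r
def comps(m,mn=15):
    n,l,st,ce=cv2.connectedComponentsWithStats(m)
    return [(st[i],ce[i],l==i) for i in range(1,n) if st[i][4]>=mn]
E
python3 - <<'E'
from m import *
for n in ['top','side']:
    im=cv2.imread(f'pics/{n}0.png');o,y,r=masks(im)
    for k,mm in zip('oyr',(o,y,r)):
        for st,ce,_ in comps(mm): print(n,k,st,ce.round(1))
c=cam('top');im=cv2.imread('pics/top0.png');o,y,r=masks(im)
for k,mm,z in (('o',o,.093),('y',y,.053)):
    for st,ce,L in comps(mm):
        if 180<ce[0]<370 and 180<ce[1]<270:
            v,u=np.nonzero(L);P=np.array([onz(c,q,z) for q in zip(u,v)])[:,:2]
            (vx,vy,x0,y0)=cv2.fitLine(P.astype(np.float32),cv2.DIST_L2,0,.01,.01).ravel()
            print(k,P.mean(0),np.degrees(np.arctan2(vy,vx)),P[u.argmin()],P[v.argmin()],P[v.argmax()],P[u.argmax()])
# dark switch top corners from crop cb (x/4+80,y/4+130)
for q in [(80,355),(193,345),(95,550),(207,540)]: print(q,onz(c,(q[0]/4+80,q[1]/4+130),.05))
s=cam('side')
# red handle ends: top crop vs side crop
T=[(47,500),(140,487)];S=[(504,408),(505,350)]
for a,b in ((0,0),(0,1),(1,0),(1,1)): print(a,b,tri(c,(T[a][0]/4+80,T[a][1]/4+130),s,(S[b][0]/2.7+110,S[b][1]/2.7+160)))
E
```

```text
top o [104 170  10   8  20] [109.7 174.3]
top o [291 203  23  34 244] [300.9 223.6]
top o [392 202  23  10  96] [400.6 205.6]
top o [411 206  13   8  44] [417.4 209.4]
top o [106 248  10   9  21] [112.  252.3]
top y [102 149  21  37 372] [111.9 166.9]
top y [271 197  21  26 128] [281.2 209.1]
top y [104 221  23  41 475] [115.5 239.6]
top y [450 238  61  25 135] [480.3 250.4]
top r [ 91 170  22   8 101] [101.5 173.9]
top r [ 92 249  23   8 120] [103.1 252.9]
side o [321  90   6  40  91] [324.  107.7]
side o [319 100   4  15  26] [320.4 106.6]
side o [204 126  15  15  15] [211. 133.]
side o [293 127  13  47 296] [299.2 151.3]
side o [  0 147 199 209 462] [ 80.  270.1]
side o [205 153   7   6  36] [208.  155.4]
side o [207 183   6   5  26] [209.7 185. ]
side o [278 185  31  26 460] [295. 197.]
side o [ 141  253   54   41 1155] [167.4 275.3]
side y [325 145  24  17  64] [336.5 153.2]
side y [273 209  21   5  48] [284.1 210.8]
side y [132 319  60  23 616] [163.9 330.4]
side y [243 328  60  26 797] [273.7 341.3]
side r [174 278  16  28 252] [181.4 291.9]
side r [291 286  11  30 275] [295.9
[... 261 characters left out ...]
13] [ 0.52903682 -0.08406669]
(80, 355) [0.52501299 0.41652861 0.05      ]
(193, 345) [0.53237543 0.34284768 0.05      ]
(95, 550) [0.3995187  0.39586304 0.05      ]
(207, 540) [0.40656977 0.32456945 0.05      ]
0 0 (array([0.42588769, 0.39288124, 0.14457905]), [np.float64(0.00018694637825954295), np.float64(0.0001869463782594877)])
0 1 (array([0.4263879 , 0.38045414, 0.17730706]), [np.float64(0.001962289375573788), np.float64(0.0019622893755739256)])
1 0 (array([0.434265  , 0.35110372, 0.10677397]), [np.float64(0.0021623598937948185), np.float64(0.0021623598937947105)])
1 1 (array([0.4345115 , 0.33923892, 0.14312997]), [np.float64(0.00020897768905956229), np.float64(0.0002089776890595106)])
```

Call:
{"api": "carry_out", "payload": {
  "linear": [
    [63,-57,0],
    [63,-57,0],
    [63,-57,0],
    [63,-57,0],
    [63,-57,0],
    [63,-57,0],
    [63,-57,0],
    [63,-57,0],
    [63,-57,0],
    [63,-57,0],
    [63,-57,0],
    [63,-57,0]
  ],
  "twist": [7,14,21,28,35,42,49,56,63,70,77,84]
}}

```text
clock: 1.15
tool_pos: [0.397, 0.2161, 0.405]
orientation: [-180.0, 0.0, 172.3]
force: [1.6, 0.2, 0.4]
opening: 0.0875
```

```bash
cat > go.py <<'E'
import sys
from h import *
def delta(p,yaw,o=None):
    o=o or ctrl.get_obs(); Rt=R.from_euler('xyz',o['orientation'],degrees=True).as_matrix()
    d=Rt.T@(np.array(p)-o['tool_pos'])*100
    tw=-(yaw-o['orientation'][2]); return d.round(2),(tw+180)%360-180
if __name__=='__main__':
    o=ctrl.get_obs();print(o['clock'],o['tool_pos'].round(4),o['orientation'].round(2),o['joint_pos'].round(1),o['force'].round(1),round(o['opening'],4))
    a=list(map(float,sys.argv[1:]));
    for i in range(0,len(a),4): print(delta(a[i:i+3],a[i+3],o))
E
python3 go.py .56 -.09 .4 61
```

```text
1.15 [0.397  0.2161 0.405 ] [-1.7996e+02  2.0000e-02  1.7229e+02] [ 53.7  -1.1 -26.    0.  -65.1 -61.4] [1.6 0.2 0.4] 0.0875
(array([-20.26, -28.15,   0.52]), np.float64(111.28546005388318))
```

Call:
{"api": "carry_out", "payload": {
  "linear": [
    [-20,-28,0.5],
    [-20,-28,0.5],
    [-20,-28,0.5],
    [-20,-28,0.5],
    [-20,-28,0.5],
    [-20,-28,0.5],
    [-20,-28,0.5],
    [-20,-28,0.5],
    [-20,-28,0.5],
    [-20,-28,0.5],
    [-20,-28,0.5],
    [-20,-28,0.5]
  ],
  "twist": [7,14,21,28,35,42,49,56,63,70,77,84]
}}

```text
clock: 2.15
tool_pos: [0.5576, -0.089, 0.3996]
orientation: [-179.9, 0.0, 87.9]
force: [0.4, -0.5, 0.1]
opening: 0.0873
```

Call:
{"api": "carry_out", "payload": {
  "linear": [
    [0,0,0],
    [0,0,0],
    [0,0,0],
    [0,0,0],
    [0,0,0]
  ],
  "twist": [7,14,21,27,27]
}}

```text
clock: 2.57
tool_pos: [0.5575, -0.089, 0.3994]
orientation: [-179.9, 0.1, 60.6]
force: [-0.2, -0.1, -0.5]
opening: 0.0878
```

Run:
```python
from m import *
import pickle
o=ctrl.get_obs();im=ctrl.snapshot('wrist');cv2.imwrite('pics/w1.png',im);pickle.dump(o,open('o1.pkl','wb'));print(o['clock'],o['tool_pos'],o['orientation'])
```

```text
2.5667 [ 0.55747061 -0.08897342  0.39936879] [-1.79946888e+02  7.38541005e-02  6.05773002e+01]
```

View pics/w1.png

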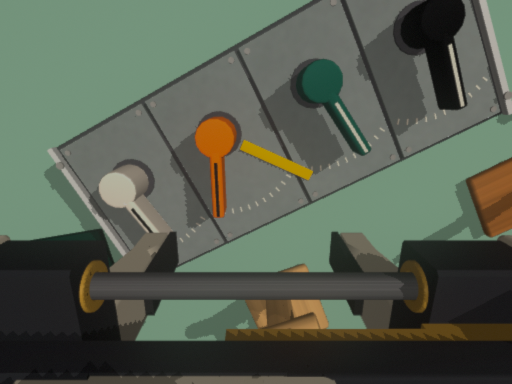

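Clear view: orange hub (216,137), blade tip (218,215), and the yellow tag from (241,145) to (312,176).

Run:
```python
from m import *
import pickle
o=pickle.load(open('o1.pkl','rb'));im=cv2.imread('pics/w1.png');c=cam('wrist',o)
om,ym,_=masks(im)
cv2.imwrite('pics/w1c.png',cv2.resize(im[100:230,110:380],None,fx=2.9,fy=2.9,interpolation=cv2.INTER_CUBIC))
def line(L,z):
    v,u=np.nonzero(L);P=np.array([onz(c,q,z) for q in zip(u,v)])[:,:2]
    vx,vy,x0,y0=cv2.fitLine(P.astype(np.float32),cv2.DIST_L2,0,.01,.01).ravel();d=np.array([vx,vy])
    if d[0]<0:d=-d
    s=(P-[x0,y0])@d
    return np.array([x0,y0]),d,s.min(),s.max()
res={}
for st,ce,L in comps(ym,60):
    if ce[1]<230:
        p,d,a,b=line(L,.053);print('tag',ce,np.degrees(np.arctan2(d[1],d[0])),p+a*d,p+b*d,b-a);tag=(p,d)
for st,ce,L in comps(om,60):
    if ce[1]<230 and 180<ce[0]<250:
        L=L.copy();H=L.copy();H[165:]=False;L[:166]=False
        p,d,a,b=line(L,.093);print('blade',np.degrees(np.arctan2(d[1],d[0])),p+a*d,p+b*d);bl=(p,d)
        v,u=np.nonzero(H[:155]);(x,y),r=cv2.minEnclosingCircle(np.c_[u,v].astype(np.float32));print('hub',x,y,r,[onz(c,(x,y),z) for z in (.093,.1)])
A=np.c_[tag[1],-bl[1]];t=np.linalg.solve(A,bl[0]-tag[0]);print('pivot by intersect',tag[0]+t[0]*tag[1])
for z in (.09,.093): print('tip', onz(c,(218.5,216),z))
```

```text
tag [275.64310954 159.64664311] 36.310238 [ 0.51999155 -0.08168221] [ 0.58742785 -0.03212677] 0.08368629673791159
blade -29.467955 [ 0.52287735 -0.10786028] [ 0.56851594 -0.13364767]
hub 215.56666564941406 136.43333435058594 21.412918090820312 [array([ 0.49810214, -0.09477787,  0.093     ]), array([ 0.49783575, -0.09363243,  0.1       ])]
pivot by intersect [ 0.50110716 -0.09555937]
tip [ 0.56809212 -0.13457238  0.09      ]
tip [ 0.56725353 -0.133674    0.093     ]
```

View pics/w1c.png

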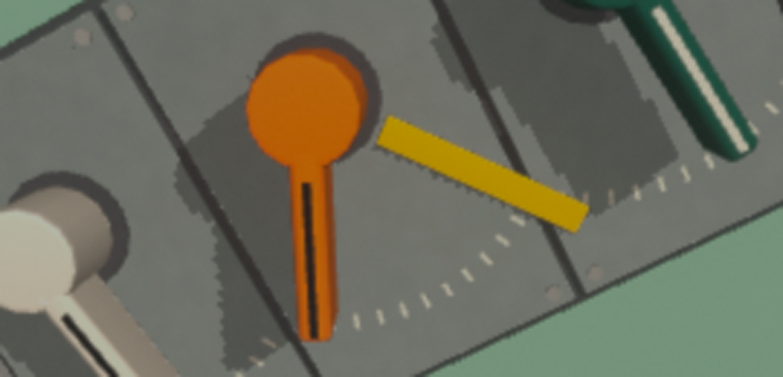

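```bash
python3 - <<'E'
from m import *
o=ctrl.get_obs();c=cam('top')
for u in [(297,158),(330,161),(320,120),(176,158)]: print(u,onz(c,u,0),onz(c,u,.15))
E
python3 go.py .5497 -.1246 .30 61 .5497 -.1246 .242 61
```

```text
(297, 158) [ 0.71019258 -0.10664033  0.        ] [ 0.66639306 -0.09196267  0.15      ]
(330, 161) [ 0.70230707 -0.19956963  0.        ] [ 0.65954058 -0.17271796  0.15      ]
(320, 120) [ 0.82458676 -0.17406626  0.        ] [ 0.76580128 -0.15055561  0.15      ]
(176, 158) [0.7068698  0.23537502 0.        ] [0.66350558 0.20524771 0.15      ]
2.6167 [ 0.5575 -0.089   0.3994] [-1.7995e+02  7.0000e-02  6.0960e+01] [  10.8   10.4  -13.9    0.   -65.7 -129.9] [-0.  -0.1  0.2] 0.0875
(array([-3.48,  1.06,  9.94]), np.float64(-0.04456946686195806))
(array([-3.47,  1.06, 15.74]), np.float64(-0.04456946686195806))
```

Call:
{"api": "carry_out", "payload": {
  "linear": [
    [-3.5,1.1,3],
    [-3.5,1.1,6],
    [-3.5,1.1,9],
    [-3.5,1.1,9.9],
    [-3.5,1.1,9.9],
    [-3.5,1.1,9.9],
    [-3.5,1.1,9.9]
  ],
  "twist": [0,0,0,0,0,0,0],
  "fingers": -0.2
}}

```text
clock: 3.2
tool_pos: [0.551, -0.1247, 0.3023]
orientation: [179.9, 0.0, 61.1]
force: [-0.1, -0.1, 0.6]
opening: 0.0465
```

```bash
python3 - <<'E'
from m import *
cv2.imwrite('pics/w2.png',ctrl.snapshot('wrist'))
E
python3 go.py .5497 -.1246 .242 61
```

```text
3.25 [ 0.5509 -0.1247  0.3024] [ 1.7989e+02 -1.0000e-02  6.1050e+01] [ 7.100e+00  1.530e+01 -2.140e+01  1.000e-01 -5.320e+01 -1.261e+02] [ 0.7  0.4 -0.1] 0.0424
(array([-0.05, -0.12,  6.04]), np.float64(0.04659617873778643))
```

View pics/w2.png

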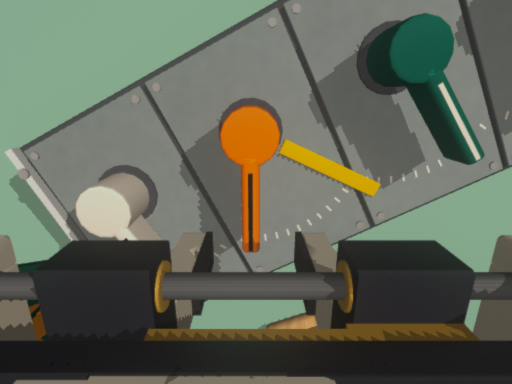

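Run:
```python
from m import *
c=cam('top')
for n,q in dict(whiteL=(628,122),whiteR=(648,122),whub=(610,245),greenL=(282,106),greenR=(298,106),gh=(300,232)).items(): print(n,onz(c,(q[0]/4+180,q[1]/4+170),.085))
```

```text
whiteL [ 0.57340914 -0.19943497  0.085     ]
whiteR [ 0.57353761 -0.21221658  0.085     ]
whub [ 0.49453626 -0.18571836  0.085     ]
greenL [0.5816129  0.02197404 0.085     ]
greenR [0.5817157 0.0117144 0.085    ]
gh [0.5007395  0.00957872 0.085     ]
```

Call:
{"api": "carry_out", "payload": {
  "linear": [
    [0,-0.1,2],
    [0,-0.1,4],
    [0,-0.1,6],
    [0,-0.1,6],
    [0,-0.1,6],
    [0,-0.1,6]
  ],
  "twist": [0,0,0,0,0,0]
}}

```text
clock: 3.75
tool_pos: [0.551, -0.1241, 0.2442]
orientation: [179.8, -0.1, 61.1]
force: [0.3, -0.2, 0.2]
opening: 0.0349
```

Call:
{"api": "carry_out", "payload": {
  "linear": [
    [0,0,0],
    [0,0,0],
    [0,0,0],
    [0,0,0],
    [0,0,0],
    [0,0,0]
  ],
  "twist": [0,0,0,0,0,0],
  "fingers": -1
}}

```text
clock: 4.25
tool_pos: [0.5512, -0.1247, 0.245]
orientation: [179.7, -0.0, 61.2]
force: [-1.2, -4.6, 6.4]
opening: 0.0118
```

```bash
python3 go.py .5457 -.0622 .242 126.3
```

```text
4.25 [ 0.5512 -0.1247  0.245 ] [ 1.7971e+02 -2.0000e-02  6.1160e+01] [   7.2   19.1  -25.     0.2  -45.6 -126.1] [-1.2 -4.6  6.4] 0.0118
(array([ 5.21, -3.49,  0.29]), np.float64(-65.13862190756254))
```

Call:
{"api": "carry_out", "payload": {
  "linear": [
    [0.285,-0.007,0],
    [0.57,-0.027,0],
    [0.85,-0.06,0],
    [1.13,-0.11,0],
    [1.41,-0.17,0],
    [1.68,-0.245,0],
    [1.955,-0.33,0],
    [2.22,-0.43,0],
    [2.48,-0.545,0],
    [2.74,-0.67,0],
    [2.99,-0.81,0],
    [3.23,-0.957,0]
  ],
  "twist": [-2.75,-5.5,-8.25,-11,-13.75,-16.5,-19.25,-22,-24.75,-27.5,-30.25,-33]
}}

```text
clock: 5.25
tool_pos: [0.5575, -0.0924, 0.245]
orientation: [179.9, 0.2, 94.3]
force: [-3.9, -5.2, 3.8]
opening: 0.0118
```

```bash
python3 - <<'E'
from m import *
cv2.imwrite('pics/w3.png',ctrl.snapshot('wrist'))
E
python3 go.py .5468 -.0614 .244 126.3
```

```text
5.3 [ 0.5575 -0.0921  0.245 ] [179.89   0.19  94.5 ] [ 10.5  19.2 -25.    0.3 -45.8 -96.2] [-3.8 -3.7  3.2] 0.0118
(array([ 3.14, -0.83,  0.09]), np.float64(-31.798313533637383))
```

View pics/w3.png

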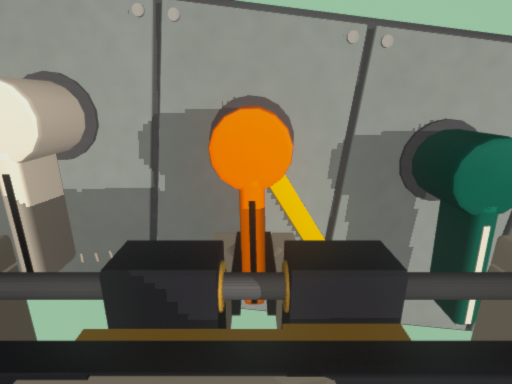

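Call:
{"api": "carry_out", "payload": {
  "linear": [
    [0.297,-0.008,0],
    [0.594,-0.03,0],
    [0.89,-0.067,0],
    [1.18,-0.12,0],
    [1.47,-0.187,0],
    [1.76,-0.268,0],
    [2.04,-0.364,0],
    [2.317,-0.474,0],
    [2.587,-0.597,0],
    [2.85,-0.735,0],
    [3.11,-0.886,0],
    [3.11,-0.886,0]
  ],
  "twist": [-2.9,-5.8,-8.7,-11.6,-14.5,-17.3,-20.2,-23.1,-26,-28.9,-31.8,-31.8]
}}

```text
clock: 6.3
tool_pos: [0.5457, -0.062, 0.245]
orientation: [-179.9, 0.2, 126.4]
force: [-2.2, -3.5, 2.9]
opening: 0.0117
```

```bash
python3 - <<'E'
from m import *
cv2.imwrite('pics/w4.png',ctrl.snapshot('wrist'))
E
python3 go.py .5468 -.0614 .244 126.3
```

```text
6.35 [ 0.5458 -0.0621  0.245 ] [-179.93    0.21  126.28] [ 14.   17.9 -27.    0.3 -45.1 -68. ] [-2.4 -4.7  3.1] 0.0117
(array([-0.01,  0.12,  0.1 ]), np.float64(-0.0244081786756567))
```

View pics/w4.png

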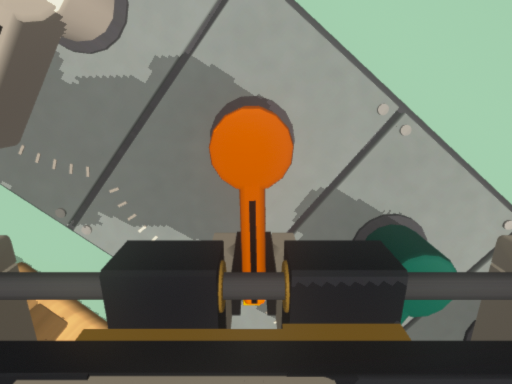

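Call:
{"api": "carry_out", "payload": {
  "linear": [
    [0,0,0],
    [0,0,0],
    [0,0,0],
    [0,0,0]
  ],
  "twist": [0,0,0,0],
  "fingers": -0.4
}}

```text
clock: 6.68
tool_pos: [0.5459, -0.0619, 0.2449]
orientation: [-179.9, 0.2, 126.2]
force: [-0.8, -1.0, -1.0]
opening: 0.0255
```

Call:
{"api": "carry_out", "payload": {
  "linear": [
    [0,0,-2],
    [0,0,-4],
    [0,0,-7],
    [0,2,-10],
    [0,4,-13],
    [0,4,-14],
    [0,4,-14],
    [0,4,-14]
  ],
  "twist": [0,0,0,0,0,0,0,0]
}}

```text
clock: 7.35
tool_pos: [0.5778, -0.0376, 0.3847]
orientation: [-180.0, 0.2, 126.2]
force: [0.5, -0.6, -0.2]
opening: 0.0265
```

Run:
```python
from m import *
import pickle
o=ctrl.get_obs();im=ctrl.snapshot('wrist');cv2.imwrite('pics/w5.png',im);pickle.dump(o,open('o5.pkl','wb'));print(o['clock'],o['tool_pos'],o['orientation'],o['opening'])
cv2.imwrite('pics/w5c.png',cv2.resize(im[60:260,160:360],None,fx=3,fy=3,interpolation=cv2.INTER_CUBIC))
```

```text
7.35 [ 0.57782137 -0.03758034  0.38471798] [-179.99837316    0.18256309  126.22867699] 0.026507449818499864
```

View pics/w5.png

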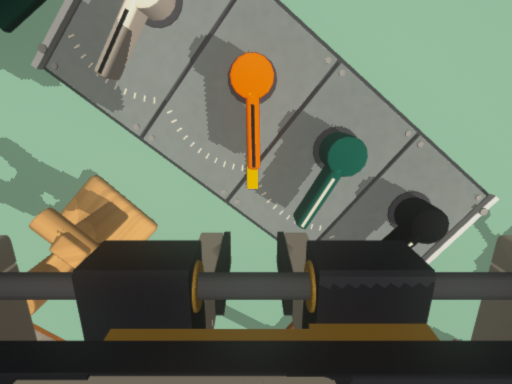

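View pics/w5c.png

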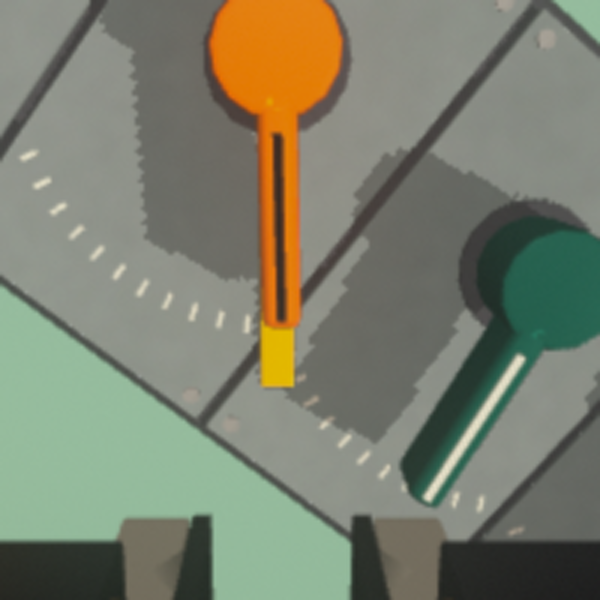

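Run:
```python
from m import *
import pickle
o=pickle.load(open('o5.pkl','rb'));im=cv2.imread('pics/w5.png');c=cam('wrist',o)
g=cv2.cvtColor(im,cv2.COLOR_BGR2GRAY);om,ym,_=masks(im)
# dark stripe centroid per row, inside the blade
P=[];E=[]
for v in range(108,165):
    xs=np.nonzero(om[v,235:270])[0]+235
    a,b=xs.min(),xs.max(); seg=g[v,a:b+1].astype(float); w=np.clip(seg.max()*.75-seg,0,None); w[:1]=0;w[-1:]=0
    u=(w*np.arange(a,b+1)).sum()/w.sum(); P.append(onz(c,(u,v),.093)[:2]); E.append(onz(c,((a+b)/2,v),.085)[:2])
for n,Q in (('stripe',P),('edges',E)):
    vx,vy,x0,y0=cv2.fitLine(np.array(Q,np.float32),cv2.DIST_HUBER,0,.001,.001).ravel();sg=np.sign(vx);print(n,np.degrees(np.arctan2(vy*sg,vx*sg)),x0,y0)
    p=np.array([.499,-.0965]);d=np.array([vx,vy])*sg; print(' offset of pivot from line mm',1e3*np.cross(d,p-[x0,y0]))
T=[]
for v in range(171,188):
    xs=np.nonzero(ym[v,235:270])[0]+235
    if len(xs)>5:T.append(onz(c,(xs.mean(),v),.053)[:2])
T=np.array(T);m=T.mean(0);print('tag pt',m,len(T),'tip',P[-1])
d=np.array([vx,vy])*sg
for nm,Q in (('stripe',P),('edges',E)):
    vx,vy,x0,y0=cv2.fitLine(np.array(Q,np.float32),cv2.DIST_HUBER,0,.001,.001).ravel();sg=np.sign(vx);d=np.array([vx,vy])*sg
    print(nm,'tag pt offset from blade line mm (ccw +)',1e3*np.cross(d,m-[x0,y0]))
h=(om>0);h[101:]=0;v,u=np.nonzero(h[:,200:300]);(x,y),r=cv2.minEnclosingCircle(np.c_[u+200,v].astype(np.float32));print(x,y,r,onz(c,(x,y),.1),onz(c,(x,y),.093))
```

```text
stripe 37.471832 0.5386817 -0.066904895
 offset of pivot from line mm 0.6529735856915276
edges 37.2207 0.53936034 -0.06628599
 offset of pivot from line mm 0.3536833773026722
tag pt [ 0.5790683  -0.03868801] 17 tip [ 0.55847748 -0.05181409]
stripe tag pt offset from blade line mm (ccw +) -2.1756610485788794
edges tag pt offset from blade line mm (ccw +) -2.0422377343761213
252.0 76.5 24.520498275756836 [ 0.49957815 -0.09619306  0.1       ] [ 0.49922803 -0.09651356  0.093     ]<stdin>:13: DeprecationWarning: Arrays of 2-dimensional vectors are deprecated. Use arrays of 3-dimensional vectors instead. (deprecated in NumPy 2.0)
<stdin>:22: DeprecationWarning: Arrays of 2-dimensional vectors are deprecated. Use arrays of 3-dimensional vectors instead. (deprecated in NumPy 2.0)
```

The blade lies over the tag but reads about 1.0–1.4° past it anticlockwise. There's plenty of time, so I'll regrip and trim it.

```bash
python3 go.py .5459 -.0619 .245 126.2
```

```text
7.4 [ 0.5774 -0.0378  0.3838] [-1.7990e+02  1.4000e-01  1.2621e+02] [ 15.7  12.4 -13.6   0.2 -64.  -69.5] [-0.3 -0.2 -0.9] 0.0261
(array([-0.05, -3.94, 13.89]), np.float64(0.014407203278835823))
```

Call:
{"api": "carry_out", "payload": {
  "linear": [
    [0,-3.9,2],
    [0,-3.9,5],
    [0,-3.9,8],
    [0,-3.9,10],
    [0,-3.9,12],
    [0,-3.9,13.8],
    [0,-3.9,13.8],
    [0,-3.9,13.8]
  ],
  "twist": [0,0,0,0,0,0,0,0]
}}

```text
clock: 8.07
tool_pos: [0.545, -0.0617, 0.2443]
orientation: [-179.7, 0.0, 126.2]
force: [0.6, -0.4, 1.2]
opening: 0.026
```

Call:
{"api": "carry_out", "payload": {
  "linear": [
    [0,0,0],
    [0,0,0],
    [0,0,0],
    [0,0,0]
  ],
  "twist": [0,0,0,0],
  "fingers": -1
}}

```text
clock: 8.4
tool_pos: [0.5454, -0.0619, 0.2452]
orientation: [-179.8, 0.1, 126.2]
force: [1.4, -3.4, -1.1]
opening: 0.0121
```

```bash
python3 go.py .5459 -.0619 .245 126.2
```

```text
8.4 [ 0.5454 -0.0619  0.2452] [-1.7975e+02  1.2000e-01  1.2624e+02] [ 14.1  17.9 -26.9   0.3 -45.4 -68. ] [ 1.4 -3.4 -1.1] 0.0121
(array([-0.03,  0.04,  0.02]), np.float64(0.03686021878513657))
```

Call:
{"api": "carry_out", "payload": {
  "linear": [
    [-0.06,0,0],
    [-0.12,0,0],
    [-0.12,0,0],
    [-0.12,0,0]
  ],
  "twist": [0.6,1.2,1.2,1.2]
}}

```text
clock: 8.73
tool_pos: [0.5462, -0.063, 0.2453]
orientation: [-179.8, 0.1, 125.0]
force: [1.8, -3.5, -3.1]
opening: 0.0119
```

Call:
{"api": "carry_out", "payload": {
  "linear": [
    [0,0,0],
    [0,0,0],
    [0,0,0],
    [0,0,0]
  ],
  "twist": [0,0,0,0],
  "fingers": -0.4
}}

```text
clock: 9.07
tool_pos: [0.5462, -0.0628, 0.2455]
orientation: [-179.8, 0.1, 125.0]
force: [0.1, 0.0, -0.1]
opening: 0.0257
```

Call:
{"api": "carry_out", "payload": {
  "linear": [
    [0,0,-2],
    [0,0,-4],
    [0,0,-7],
    [0,2,-10],
    [0,4,-13],
    [0,4,-14],
    [0,4,-14],
    [0,4,-14]
  ],
  "twist": [0,0,0,0,0,0,0,0]
}}

```text
clock: 9.73
tool_pos: [0.5789, -0.0391, 0.3854]
orientation: [-179.8, 0.1, 125.0]
force: [-0.5, -0.5, -0.3]
opening: 0.0259
```

```bash
cat > chk.py <<'E'
from m import *
o=ctrl.get_obs();im=ctrl.snapshot('wrist');cv2.imwrite('pics/w6.png',im);c=cam('wrist',o);print(o['clock'],o['tool_pos'],o['orientation'])
cv2.imwrite('pics/w6c.png',cv2.resize(im[60:260,160:360],None,fx=3,fy=3,interpolation=cv2.INTER_CUBIC))
om,ym,_=masks(im)
h=om.copy();h[101:]=0;v,u=np.nonzero(h[:,200:300]);(x,y),r=cv2.minEnclosingCircle(np.c_[u+200,v].astype(np.float32));piv=onz(c,(x,y),.098)[:2];print('hub',x,y,r,piv)
E=[];T=[]
for v in range(108,165):
    xs=np.nonzero(om[v,235:270])[0]+235;E.append(onz(c,((xs.min()+xs.max())/2,v),.088)[:2])
for v in range(171,188):
    xs=np.nonzero(ym[v,235:270])[0]+235
    if len(xs)>5:T.append(onz(c,(xs.mean(),v),.053)[:2])
vx,vy,x0,y0=cv2.fitLine(np.array(E,np.float32),cv2.DIST_HUBER,0,.001,.001).ravel();m=np.mean(T,0)
print('blade',np.degrees(np.arctan(vy/vx)),'pivot->tag',np.degrees(np.arctan2(*(m-piv)[::-1])),'pivot->blade end',np.degrees(np.arctan2(*(np.mean(E[-10:],0)-piv)[::-1])))
d=np.array([vx,vy])*np.sign(vx);w=m-[x0,y0];print('tag off line mm',1e3*(d[0]*w[1]-d[1]*w[0]))
E
python3 chk.py
```

```text
9.7333 [ 0.57892615 -0.03907272  0.38539052] [-1.79823503e+02  1.19129326e-01  1.25035248e+02]
hub 250.9761962890625 77.26190185546875 23.798311233520508 [ 0.49936062 -0.09676745]
blade 36.792473 pivot->tag 36.20684050131146 pivot->blade end 36.5402496057133
tag off line mm -0.7503281076797347
```

View pics/w6c.png

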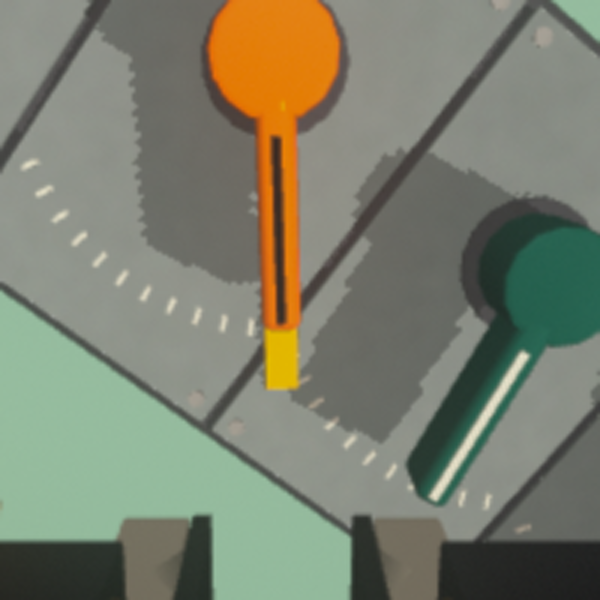

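The dimmer now sits on its tag: blade about 36.6°, tag about 36.2°. Next is the dark switch.

```bash
python3 go.py .42 .36 .42 98
```

```text
9.7833 [ 0.5786 -0.0393  0.3844] [-1.7973e+02  8.0000e-02  1.2502e+02] [ 15.5  12.5 -13.3   0.2 -64.4 -70.5] [-0.4 -0.2 -1.4] 0.0263
(array([41.79,  9.91, -3.66]), np.float64(27.017884383427884))
```

Call:
{"api": "carry_out", "payload": {
  "linear": [
    [3,0.5,-3],
    [6,1.5,-3.6],
    [41.8,9.9,-3.6],
    [41.8,9.9,-3.6],
    [41.8,9.9,-3.6],
    [41.8,9.9,-3.6],
    [41.8,9.9,-3.6],
    [41.8,9.9,-3.6],
    [41.8,9.9,-3.6],
    [41.8,9.9,-3.6],
    [41.8,9.9,-3.6],
    [41.8,9.9,-3.6]
  ],
  "twist": [0,3,6,9,12,15,18,21,24,27,27,27],
  "fingers": -1
}}

```text
clock: 10.78
tool_pos: [0.4178, 0.364, 0.4174]
orientation: [-179.7, 0.3, 98.2]
force: [0.0, 0.2, 0.1]
opening: 0.0006
```

Call:
{"api": "carry_out", "payload": {
  "linear": [
    [0,0,0],
    [0,0,0]
  ],
  "twist": [0,0]
}}

```text
clock: 10.95
tool_pos: [0.4172, 0.364, 0.4156]
orientation: [-179.6, 0.4, 98.3]
force: [0.5, 0.3, -0.3]
opening: 0.0003
```

Run:
```python
from m import *
import pickle
o=ctrl.get_obs();im=ctrl.snapshot('wrist');cv2.imwrite('pics/w7.png',im);pickle.dump(o,open('o7.pkl','wb'));print(o['clock'],o['tool_pos'],o['orientation'],o['opening'])
```

```text
10.95 [0.41719871 0.36403695 0.41558618] [-179.55806471    0.3891172    98.25326106] 0.0003032909421753256
```

View pics/w7.png

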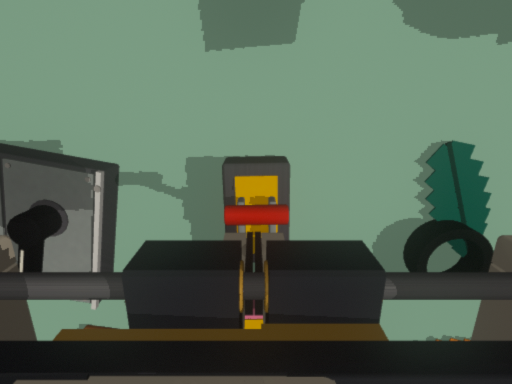

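```bash
python3 - <<'E'
from m import *
import pickle
o=pickle.load(open('o7.pkl','rb'));c=cam('wrist',o)
im=cv2.imread('pics/w7.png');_,_,r=masks(im)
for st,ce,L in comps(r,80):
    print(st,ce,onz(c,ce,.146)); print('ends',onz(c,(st[0],ce[1]),.141),onz(c,(st[0]+st[2],ce[1]),.141))
print(onz(c,(223,157),.05),onz(c,(289,157),.05))
E
python3 go.py .372 .356 .30 98.3
```

```text
[ 224  206   65   19 1140] [255.70175439 214.85526316] [0.43088653 0.36768975 0.146     ]
ends [0.43692613 0.33987968 0.141     ] [0.42838778 0.39743333 0.141     ]
[0.40226613 0.32558745 0.05      ] [0.39125789 0.40047126 0.05      ]
11.0 [0.4176 0.3635 0.4161] [-179.59    0.37   98.2 ] [ 6.13e+01  8.90e+00 -1.35e+01 -1.00e-01 -6.81e+01 -1.43e+02] [ 1.1 -0.6  0.1] 0.0003
(array([-1.000e-02, -4.540e+00,  1.164e+01]), np.float64(-0.09844750832701266))
```

```bash
python3 go.py .3755 .359 .303 98.3
```

```text
11.0 [0.4176 0.3635 0.4161] [-179.59    0.37   98.2 ] [ 6.13e+01  8.90e+00 -1.35e+01 -1.00e-01 -6.81e+01 -1.43e+02] [ 1.1 -0.6  0.1] 0.0003
(array([ 0.23, -4.15, 11.34]), np.float64(-0.09844750832701266))
```

Call:
{"api": "carry_out", "payload": {
  "linear": [
    [0.2,-4.2,0],
    [0.2,-4.2,2],
    [0.2,-4.2,5],
    [0.2,-4.2,8],
    [0.2,-4.2,11.3],
    [0.2,-4.2,11.3],
    [0.2,-4.2,11.3]
  ],
  "twist": [0,0,0,0,0,0,0]
}}

```text
clock: 11.58
tool_pos: [0.3754, 0.3573, 0.3026]
orientation: [-179.5, 0.6, 98.1]
force: [0.4, 0.9, 0.8]
opening: 0.0006
```

```bash
python3 - <<'E'
from m import *
cv2.imwrite('pics/s8.png',cv2.resize(ctrl.snapshot('side')[180:384,110:400],None,fx=2.5,fy=2.5))
E
python3 go.py .45 .37 .303 98.3
```

```text
11.6333 [0.3758 0.3582 0.3043] [-179.61    0.41   98.16] [ 6.53e+01  1.14e+01 -2.64e+01 -1.00e-01 -5.28e+01 -1.47e+02] [-0.9  0.4  1.5] 0.0003
(array([0.11, 7.51, 0.07]), np.float64(-0.14316406541024662))
```

View pics/s8.png

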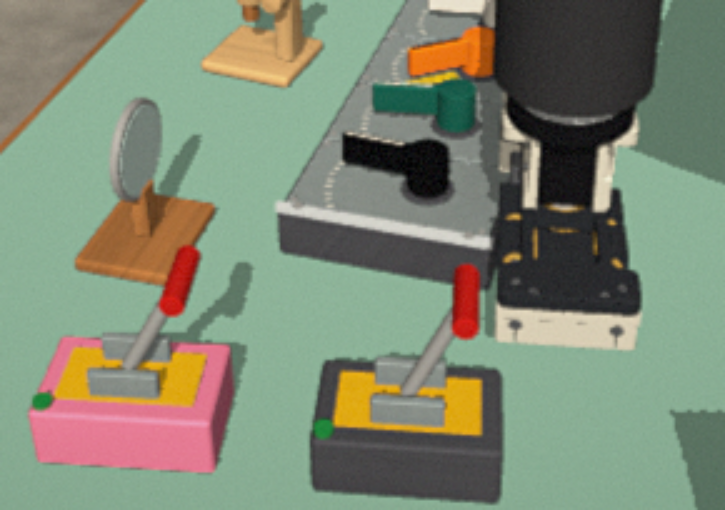

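The closed fingers stand on the robot side of the dark switch's red handle (465,300 in the crop). Pushing now.

Call:
{"api": "carry_out", "payload": {
  "linear": [
    [0.1,0.7,0],
    [0.1,1.4,0],
    [0.1,2.1,0],
    [0.1,2.8,0],
    [0.1,3.5,0],
    [0.1,4.2,0],
    [0.1,4.9,0],
    [0.1,5.6,0],
    [0.1,6.3,0],
    [0.1,7,0],
    [0.1,7.7,0],
    [0.1,8.4,0]
  ],
  "twist": [0,0,0,0,0,0,0,0,0,0,0,0]
}}

```text
clock: 12.63
tool_pos: [0.4595, 0.3713, 0.3036]
orientation: [-179.6, 0.4, 98.2]
force: [-1.2, 0.4, 1.0]
opening: 0.0006
```

```bash
python3 - <<'E'
from m import *
cv2.imwrite('pics/s9.png',cv2.resize(ctrl.snapshot('side')[180:384,110:400],None,fx=2.5,fy=2.5))
E
python3 go.py .49 .3755 .303 98.3
```

```text
12.6833 [0.4605 0.3716 0.3036] [-179.64    0.41   98.16] [  57.8   17.8  -17.6   -0.   -55.2 -139.7] [ 0.7 -0.4  1.5] 0.0006
(array([-0.03,  2.98,  0.04]), np.float64(-0.14069324421461715))
```

View pics/s9.png

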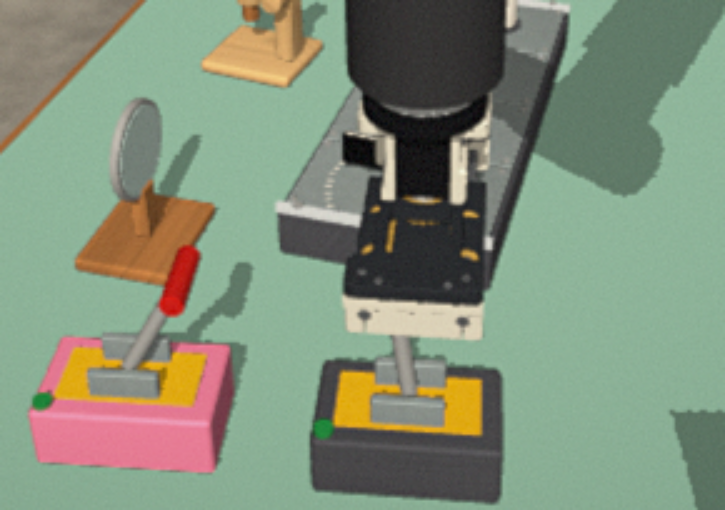

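Call:
{"api": "carry_out", "payload": {
  "linear": [
    [0,0.5,0],
    [0,1,0],
    [0,1.5,0],
    [0,2,0],
    [0,2.4,0],
    [0,2.7,0],
    [0,3,0],
    [0,3,0]
  ],
  "twist": [0,0,0,0,0,0,0,0]
}}

```text
clock: 13.35
tool_pos: [0.4889, 0.3754, 0.3028]
orientation: [-179.4, 0.5, 98.1]
force: [-12.6, 0.0, 4.2]
opening: 0.0004
```

Call:
{"api": "carry_out", "payload": {
  "linear": [
    [0,0.3,0],
    [0,0.5,0],
    [0,0.5,0]
  ],
  "twist": [0,0,0]
}}

```text
clock: 13.6
tool_pos: [0.4907, 0.3758, 0.3025]
orientation: [-179.0, 0.5, 98.1]
force: [-24.3, 1.3, 12.8]
opening: 0.0003
```

```bash
python3 - <<'E'
from m import *
cv2.imwrite('pics/s10.png',cv2.resize(ctrl.snapshot('side')[180:384,110:400],None,fx=2.5,fy=2.5))
E
python3 go.py .49 .3755 .303 98.3
```

```text
13.65 [0.4907 0.3758 0.3025] [-178.99    0.54   98.12] [  55.4   20.3  -13.8   -0.5  -57.  -137. ] [-23.    0.8  11.8] 0.0006
(array([-0.02, -0.07, -0.05]), np.float64(-0.18325019273245857))
```

View pics/s10.png

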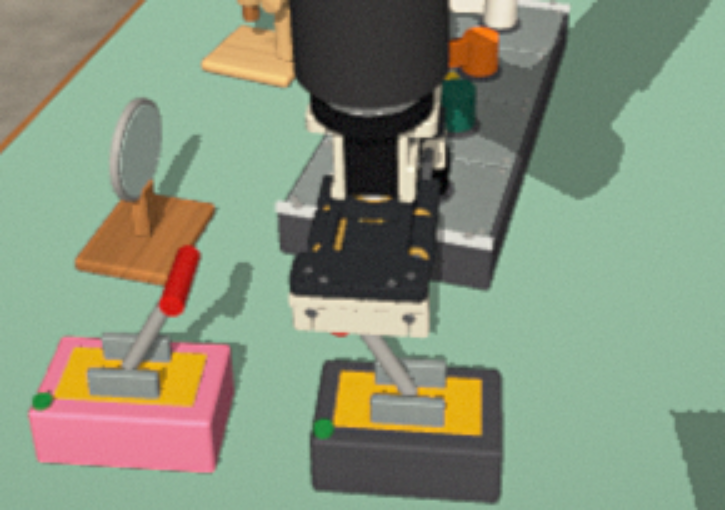

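The force rose to about 24 N with almost no further travel, so the lever is at its stop. Backing off and rising.

Call:
{"api": "carry_out", "payload": {
  "linear": [
    [0,-1,0],
    [0,-3,0],
    [0,-5,0],
    [0,-7,0],
    [0,-8,-3],
    [0,-8,-6],
    [0,-8,-9],
    [0,-8,-12],
    [0,-8,-12],
    [0,-8,-12]
  ],
  "twist": [0,0,0,0,0,0,0,0,0,0]
}}

```text
clock: 14.48
tool_pos: [0.4138, 0.3662, 0.4265]
orientation: [-179.2, 0.3, 98.1]
force: [-0.3, -0.8, -0.5]
opening: 0.0004
```

```bash
python3 - <<'E'
from m import *
s=ctrl.snapshot('side');t=ctrl.snapshot('top');w=ctrl.snapshot('wrist')
for n,i in zip('stw',(s,t,w)): cv2.imwrite(f'pics/f_{n}.png',i)
cv2.imwrite('pics/f_sc.png',cv2.resize(s[150:384,110:350],None,fx=2.5,fy=2.5))
cv2.imwrite('pics/f_tc.png',cv2.resize(t[120:270,80:370],None,fx=2.7,fy=2.7,interpolation=cv2.INTER_CUBIC))
E
python3 go.py
```

```text
14.6333 [0.4134 0.3656 0.4231] [-178.96    0.57   98.1 ] [  61.6    8.7  -12.7   -0.5  -69.7 -143.4] [-0.1  0.9  0.4] 0.0007
```

View pics/f_sc.png

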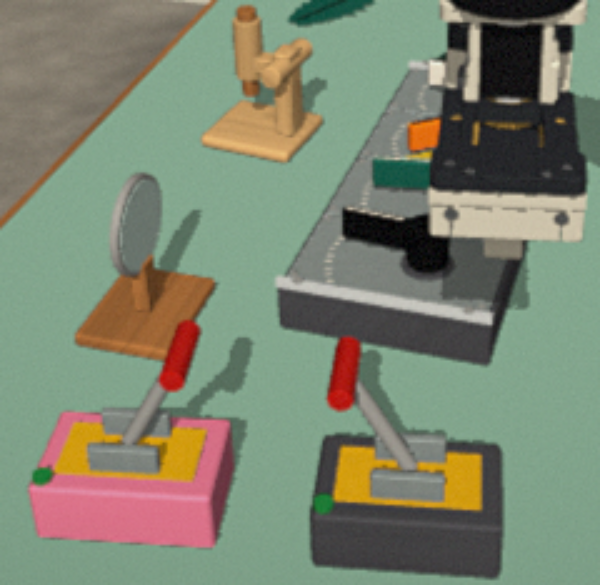

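View pics/f_tc.png

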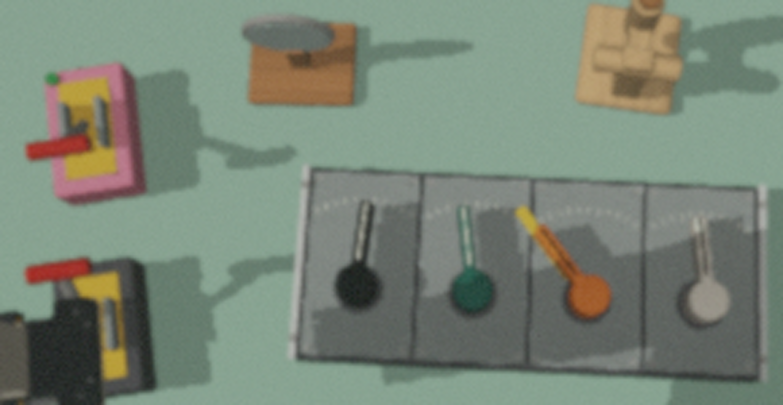

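Run:
```python
from m import *
c,s=cam('top'),cam('side')
def red(f,near):
    m=masks(cv2.imread(f))[2]; return min((k for k in comps(m,40)),key=lambda k:np.linalg.norm(k[1]-near))[1]
a=tri(c,red('pics/top0.png',(103,253)),s,red('pics/side0.png',(296,300)));b=tri(c,red('pics/f_t.png',(101,220)),s,red('pics/f_s.png',(247,299)))
print(a,b);print(b[0]-a[0],np.linalg.norm(b[0]-a[0]))
```

```text
(array([0.4314265 , 0.36678677, 0.14406143]), [np.float64(0.00021317139435642917), np.float64(0.0002131713943564149)]) (array([0.51012565, 0.38011401, 0.14039164]), [np.float64(0.00027519048577538734), np.float64(0.0002751904857754636)])
[ 0.07869915  0.01332724 -0.00366979] 0.07990393696837472
```

Run:
```python
import cv2,numpy as np
a=cv2.imread('pics/top0.png');b=cv2.imread('pics/f_t.png')
for n,(x0,x1,y0,y1) in dict(black=(203,222,190,238),green=(244,266,192,240),white=(331,353,196,242),micro=(292,336,112,164),mirror=(168,214,122,160),leaf=(372,428,190,236)).items():
    print(n,cv2.phaseCorrelate(a[y0:y1,x0:x1].mean(2),b[y0:y1,x0:x1].mean(2)))
from plant import ctrl
ctrl.close_job()
```

```text
black ((-0.06397075022191068, -0.11496222647022947), 0.8050861747629604)
green ((-0.058631215980225804, -0.1416480028732785), 0.7877674885378355)
white ((0.504823776565896, -0.2520983376260588), 0.7164681983156655)
micro ((0.5289226061884307, 0.03574425234093681), 0.9663441542717686)
mirror ((-0.03213627285013487, 0.0007672824149764779), 0.9306219979988039)
leaf ((-0.023827688388781354, -0.04110443207694203), 0.8329165968999038)
the job is handed in; nothing more can be done
```

I set the orange dimmer on its yellow strip, then threw the dark master switch's lever to on, and handed the job in at about 14.6 s. No verdict was reported.

- **Dimmer:** I gripped the blade and turned it about 65° anticlockwise onto the strip. A check showed it 1.0–1.4° too far, so I regripped and trimmed it. The last measurement, taken before I threw the switch, put the blade at 36.5–36.8° and the strip at 36.2–36.3°. The final top view still shows the blade over the strip.
- **Master switch:** I pushed the red handle with closed fingers until the force rose to about 24 N with almost no further movement, so the lever was at its stop. After backing off, the wrist force was near zero.
- **Check that disagreed:** the handle moved 80 mm between the before and after pictures, against 86 mm expected for a full throw. The end position and height fit fully on (about 0.5 rad past upright). The starting position looked a little less tilted than stated (about 0.42 rad), so I took this as measurement error at the start.
- **Neighbours and props:** comparing the top pictures before and after, the black and green knobs, mirror and leaf shifted by under 0.2 pixel. The white knob and microscope read about 0.5 pixel, roughly 1.3 mm. I put that down to changed shadows or noise and did not check it further. The arm should not have come near either of them.

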